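# Hardness reading on a jacked shoe heel

### The arm

A 6-joint arm with a two-finger parallel gripper is mounted at the origin on the work surface. World frame = base frame: x ahead of the robot, y to its left, z up, the work surface at z = 0. Lengths are in m, angles in degrees, forces in N, time in s.
With the tool pointing down it reaches from about 0.375 to 0.9 m from the base axis. Payload 3.1 kg.
Tool frame: the origin (TCP) lies between the finger pads; the fingertips stand 19 mm ahead of it and the grasp point (between the pads) is the TCP; z points along the fingers, y is the line along which they close (so a half turn about z gives the same grasp; the last joint's range is limited). The gripper opens to 85 mm and grips with 20 to 120 N. Pads are 22 mm wide; open, the fingers measure 114 mm over their backs; the gripper's body (76 mm by 85 mm) begins 54 mm behind the grasp point. The pads swing forward as they close: fully open they stand 13 mm farther back than shut.
Start: joints at [-78.008, 30.224, 82.088, -0, 67.689, -10.227], TCP at [0.236, -0.579, 0.25] pointing down, gripper open.
Joint ranges: [-176.69, 176.69], [-43.24, 126.21], [12.49, 139.97], [-82, 262], [0, 151.66], [-163.58, 163.58]. Speed limits (degrees/s): [159.86, 159.86, 180, 180, 180, 180].

### API

Orientations are given as [roll, pitch, yaw] about the fixed x, y, z axes, in that order (R = Rz(yaw) Ry(pitch) Rx(roll)).
In Python, from plant import r gives the robot as it stands.
- The arm moves only by the tool send_rows, never from a script. Its argument "increments" is a list of rows, each a list of 5 numbers: the closure, from -1 (fully open) to 1 (shut), then the shift along the world's x, y, z in m, then the turn about the world's z in degrees. A call has 1 to 20 rows; each row shifts and turns the commanded pose from where the row before left it; what a row does not reach is not made up. A row lasts 1/12 s, in which the tool goes at most 41.7 mm and 7.16 degrees, less where a joint would pass 70% of its speed; a pose out of reach is approached as far as the arm can. A call with a gripper value outside its range is refused whole. The fingers move at their own pace and stop on an object; "newtons" is the grip in N (left out, the last holds). Time passes only in rows, so rows that do not move let the fingers close. It gives the time, the measured TCP pose, the force, the opening and the grip force at its end, in the units of the state.
- r.observe(): the state, without advancing time (a new reading comes with each control period).
- r.grab_frame(name): name is "side" or "top"; returns a dict with "img" (384x512x3 uint8, red, green, blue), "mtx" (3x3 intrinsics, pixels), "R" (3x3) and "t" (3): a world point X has camera coordinates R X + t. Camera axes: x right, y down, z forward; pixel columns grow to the right and rows downward; lengths in m; the calibration is good to about 2 mm. A picture is of the moment at which its call begins. There is no depth.
- r.job_done(): hands the job in; it is judged then, once.
Trained networks look in a picture, given as the dict that the camera call returned (one of the last four; its "shot" number tells which), for a name from the list of things; names that differ only in an ending like _2 or _b are one class to them, and where a whole thing is asked for, a point or a joint stands for the part that bears it (a point fixed in the world has none). Each returns a list of dicts, best first, with "confidence" (0 to 1); they miss things now and then, are a little off and sometimes report something else, mostly with a low value. They report only what shows in the picture. A call takes as long as a camera call.
- r.spot_in(thing, picture): "box" ([left, top, right, bottom] in pixels, round what is visible of it).
- r.landmark_of(thing, picture): "xy" ([column, row] in pixels: a listed point, or the origin of a listed thing).
The state is a dict: "clock": time; "joint_positions": joint angles; "joint_velocities": joint speeds; "effort": joint torques, N m; "ee_pos": TCP position; "eef_rot": TCP orientation; "force": force on the tool from outside, world axes, zero at the start; "torque": the same for the moment, N m; "opening": finger opening in m; "finger_force": force on a finger pad.
Only numpy, scipy, OpenCV 4.12 (cv2) and the standard library are available. Lean on these libraries where they do the work, as an engineer would, in place of code of your own. Each camera call takes 0.05 s, during which the arm holds its last target. There are 200 camera calls.

### The job

Take the red-handled hardness tester out of its wooden holder and aim it squarely at the white dot on the black heel that stands tilted on the cobbler's jack: push its spring nose in by 4 to 10 mm there and hold it steady for a second and a half, never pushing harder than 20 N. Then hang the tester back in its holder, let go of it and move the gripper clear, and leave the nippers, the bowl of studs and the shoe stretcher where they lie.

Things in the scene. Friction and masses are not known exactly. Their poses are not given: they have to be found in the camera images.
- tester: Hardness tester, straight, 0.2-0.45 kg. Origin: underside centre of its steel collar (64 mm across, z 0 to 8 mm). z points from nose to handle (up in the holder). Red handle, 28 x 28 mm square, sides along x and y, z 8 to 88 mm: grip at about z = 50. Steel barrel 28 mm across down to z = -50, then the spring nose, 18 mm across, to z = -75.
- nose_tip (a point): Middle of the flat end of the tester's rubber-tipped brass nose, 75 mm below the tester's origin while the nose is out; it moves with the nose and has the tester's axes.
- nose (a joint): How far the nose is pushed into the tester, in m: 0 is fully out, 0.013 the end stop. The spring takes 2.7 N to start and 0.9 N more per mm, so about 6.3 N at 4 mm and 11.7 N at 10 mm.
- jack: Fixed cobbler's jack: dark steel base 130 x 110 x 12 mm, two green cheeks, a tilted saddle and on it, parallel to it on a stiff screw, a black D-shaped heel (68 x 64 mm, 22 mm thick) that does not give way. Origin: underside centre of the base. Its front, -x, faces roughly to the robot.
- saddle: Tilted steel plate 76 x 78 x 8 mm under the heel, origin at its centre, 90 mm above the ledge. z is its normal, leaning 35 degrees from vertical to the jack's front. The white dot (20 mm) is on this z axis (x = y = 0) in the heel's flat upper face, 45 to 73 mm from the origin: this height differs each time and is not given, feel for it. Heel: x -32 to 36, y -32 to 32 mm.
- holder: Fixed wooden holder for the tester, 80 x 80 x 90 mm block on a 100 x 100 x 10 mm foot, with an upright square well 42 mm wide, open at the top, walls 19 mm. Origin: centre of its underside.
- holder_mouth (a point): Centre of the well's mouth, at the holder's top, 90 mm above the ledge. The tester hangs with its collar lying on this top, its origin here, its nose free in the well.
- nippers: Steel end nippers lying flat, 155 mm long along x (jaws to +x), 75 mm wide, 17 mm high, origin at the underside's centre. Leave alone.
- bowl: Chipped white enamel bowl of brass studs, 110 mm across, 45 mm high, origin at the underside's centre. Leave alone.
- stretcher: Wooden shoe stretcher with a turned knob, 185 mm long along x, 56 mm wide and high, origin under its middle. Leave alone.

How it is judged (in metres and radians):
On the way:
1. nose tip on the white dot, within 7 mm along saddle x and y, tester square to the face within 8 degrees, nose pushed in 4 to 10 mm, kept so 1.5 s, still (under 12 mm/s, 7 degrees/s) (value of joint nose between 0.004 and 0.01 m and contact force between tester and jack above 3 N and x of nose_tip in the frame of saddle between -0.007 and 0.007 m and y of nose_tip in the frame of saddle between -0.007 and 0.007 m and angle between the z axis of tester and the z axis of saddle, either way round below 0.14 rad and linear speed of tester below 0.012 m/s and angular speed of tester below 0.12 rad/s), for 1.5 s.
At the end, for the whole second after the job is handed in: the tester hangs in the holder at rest: collar on the holder's top within 4 mm, within 10 mm of the well's centre, upright within 5 degrees; the robot touches nothing (horizontal distance between tester and holder_mouth below 0.01 m and z of tester in the frame of holder_mouth between -0.004 and 0.004 m and angle between tester's own z axis and vertical below 0.1 rad and linear speed of tester below 0.01 m/s and contact force between each of the arm, the fingers and anything else below 0.1 N).
It fails at once if the tester is pushed against the jack or heel with more than 20 N (contact force between tester and jack above 20 N).
It fails at once if the robot itself presses on the jack or heel with more than 5 N (contact force between any of the fingers, the arm and jack above 5 N).
It fails at once if the nippers, the bowl or the stretcher is moved by more than 15 mm (distance of any of nippers, bowl, stretcher from where it was at the start of the episode above 0.015 m).
It also fails if it takes over 51 s, if anything falls off the work surface, if the arm or the gripper's body presses on something with over 40 N, if the wrist force passes 120 N, or if a joint passes its speed limit or range.

## Working session

There is one attempt and no reset: what is moved stays moved. The work goes in short steps, Python scripts to look and compute and a tool call to move; the robot and the scene stay as the last step left them, time stands still between calls to the robot, and variables do not carry over. Pictures are saved under pics/ and viewed, at most 12 in all, crops included, and the job is handed in when it is done.

Besides the shell and the picture viewer there is one more tool, called after ">>>" as name(argument=value, ...), one argument or row to a line, values as JSON. send_rows: Moves the arm, as the interface text tells. Its arguments: {"type":"object","properties":{"increments":{"type":"array","items":{"type":"array","items":{"type":"number"}}},"newtons":{"type":"number"}},"required":["increments"]}

```bash
mkdir -p pics; ls
cat > h.py <<'E'
import numpy as np, cv2
from plant import r
def tri(pts):  # list of (frame, xy)
    A=[]
    for f,(u,v) in pts:
        P=f["mtx"]@np.c_[f["R"],f["t"]]
        A+= [u*P[2]-P[0], v*P[2]-P[1]]
    X=np.linalg.svd(np.array(A))[2][-1]; return X[:3]/X[3]
def proj(f,X):
    p=f["mtx"]@(f["R"]@np.asarray(X,float)+f["t"]); return p[:2]/p[2]
def onplane(f,uv,z):
    d=f["R"].T@np.linalg.inv(f["mtx"])@np.array([*uv,1.]); c=-f["R"].T@f["t"]
    return c+d*(z-c[2])/d[2]
def save(f,n,box=None,s=1):
    im=f["img"][:,:,::-1]
    if box: im=im[box[1]:box[3],box[0]:box[2]]
    cv2.imwrite(f"pics/{n}.png",cv2.resize(im,None,fx=s,fy=s,interpolation=cv2.INTER_CUBIC))
E
python3 - <<'E'
from h import *
np.set_printoptions(precision=3,suppress=True)
S=r.grab_frame("side");T=r.grab_frame("top")
save(S,"side0",s=1.5);save(T,"top0",s=1.5)
for f in (S,T): print("cam",-f["R"].T@f["t"], f["R"][2])
for n in ["tester","nose_tip","jack","saddle","holder","holder_mouth","nippers","bowl","stretcher"]:
    o=[]
    for f in (S,T):
        l=r.landmark_of(n,f); o.append(l[0] if l else None); 
        print(n,[(np.array(k["xy"]).round(1),round(k["confidence"],2)) for k in l[:2]])
    if all(o):
        X=tri([(S,o[0]["xy"]),(T,o[1]["xy"])]);print("   ",X, "err",proj(S,X)-o[0]["xy"],proj(T,X)-o[1]["xy"])
print(r.observe())
E
```

```text
pics
cam [0.363 0.839 0.791] [ 0.254 -0.694 -0.674]
cam [0.418 0.087 1.27 ] [ 0.18   0.03  -0.983]
tester [(array([236.3, 209.5]), 0.59)]
tester [(array([223.2, 192.6]), 0.98)]
    [0.644 0.19  0.093] err [1.399 0.324] [-0.232 -1.135]
nose_tip []
nose_tip []
jack [(array([291.6, 145.8]), 0.76)]
jack [(array([365.7, 208.8]), 0.78)]
    [ 0.621 -0.201 -0.001] err [2.242 0.451] [-0.35  -2.288]
saddle [(array([298.4, 119.3]), 0.96), (array([234. , 176.8]), 0.56)]
saddle [(array([373.6, 201.5]), 0.78), (array([222.2, 192.6]), 0.32)]
    [ 0.616 -0.202  0.095] err [-1.143 -0.254] [0.171 1.196]
holder [(array([240.9, 239.7]), 0.95)]
holder [(array([225.3, 194.1]), 0.94), (array([294.7, 163.6]), 0.54)]
    [ 0.648  0.191 -0.005] err [-3.201 -0.795] [0.441 2.563]
holder_mouth [(array([237. , 209.4]), 0.85)]
holder_mouth [(array([223.4, 191.1]), 0.64)]
    [0.645 0.189 0.093] err [0.227 0.054] [-0.037 -0.184]
nippers [(array([325.3, 197.5]), 0.9)]
nippers [(array([293.9, 256.4]), 0.8), (array([374.7, 200.7]), 0.39)]
    [ 0.481 -0.     0.011] err [0.154 0.029] [-0.013 -0.139]
bowl [(array([234.4, 175.6]), 0.97), (array([221.6, 324.9]), 0.4)]
bowl [(array([297.3, 164. ]), 0.57), (array([371.4, 199.5]), 0.3)]
    [ 0.739 -0.013  0.005] err [-0.957 -0.239] [0.184 0.879]
stretcher [(array([218.6, 325. ]), 0.58), (array([239.4, 240. ]), 0.56)]
stretcher [(array([144.8, 210.2]), 0.66)]
    [ 0.603  0.419 -0.002] err [-1.745 -0.419] [0.212 1.175]
{'clock': 1.0, 'joint_positions': array([-78.011,  30.224,  82.087,   0.004,  67.691, -10.225]), 'joint_velocities': array([ 0.061,  0.048,  0.052, -0.036,  0.036, -0.029]), 'effort': array([  0.   , -44.233, -17.842,  -0.   ,   0.001,   0.   ]), 'ee_pos': array([ 0.236, -0.579,  0.25 ]), 'eef_rot': array([-179.999,   -0.003,   22.213]), 'force': array([-0.825,  0.27 ,  0.236]), 'torque': array([-0.038,  0.025, -0.044]), 'finger_force': 0.0, 'opening': 0.08519990880412136}
```

View pics/side0.png

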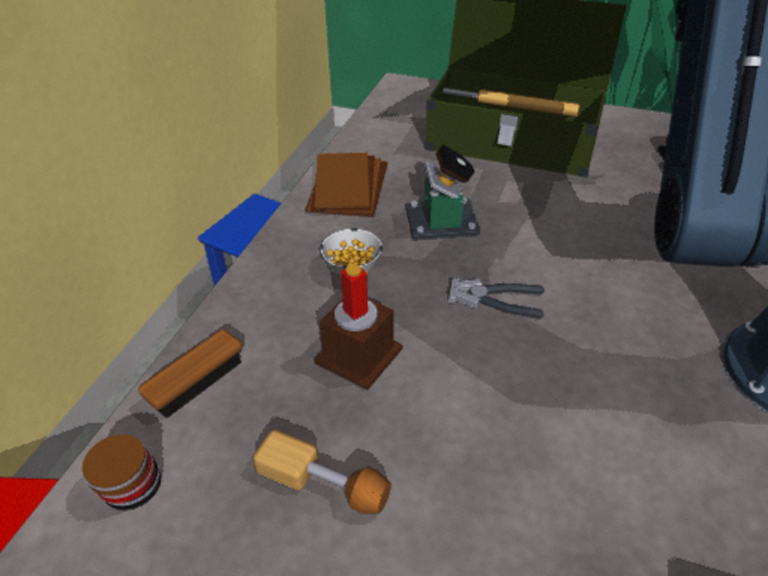

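View pics/top0.png

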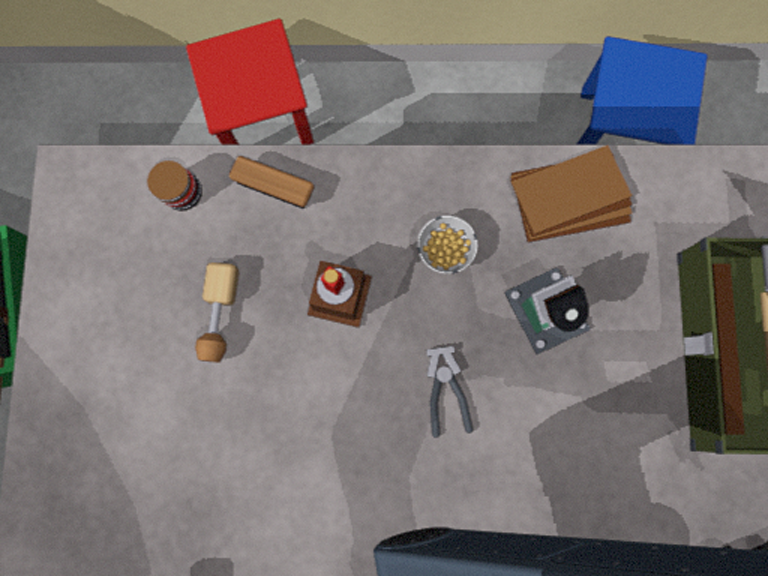

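The views show the tester in its holder (top image ≈(223,192)), and the jack at ≈(366,208) with the dot at ≈(381,210). The bowl, nippers and stretcher stand apart from both. I need the yaw angles, so I'll zoom in.

Run:
```python
from h import *
T=r.grab_frame("top");S=r.grab_frame("side")
def crop(f,b,s): return cv2.resize(f["img"][b[1]:b[3],b[0]:b[2],::-1],None,fx=s,fy=s,interpolation=cv2.INTER_CUBIC)
a=crop(T,(200,165,260,225),6);b=crop(T,(330,170,405,245),4.8);c=crop(S,(205,165,275,265),4);c=cv2.copyMakeBorder(c,0,0,0,0,0)
d=crop(S,(260,90,330,165),5.14)
a=cv2.resize(a,(290,290));b=cv2.resize(b,(290,290));c=cv2.resize(c,(203,290));d=cv2.resize(d,(290,290))
W=np.zeros((590,590,3),np.uint8);W[:290,:290]=a;W[:290,300:590]=b;W[300:,:203]=c;W[300:,300:590]=d
cv2.imwrite("pics/zoom.png",W)
```

```text
(no output)
```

View pics/zoom.png

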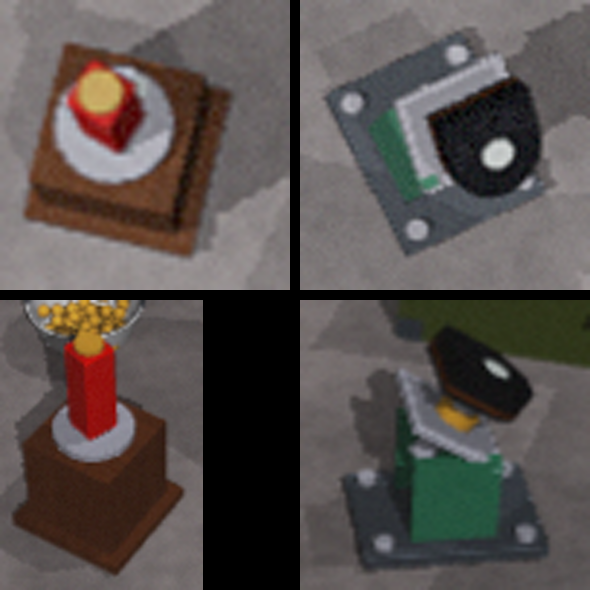

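Zoom: the jack's front points down-right in the top view. The heel's dot sits at zoom (498,153) in the top view and (497,370) in the side view. The handle's square is roughly diagonal to the side camera. I'll fit the yaws and the dot numerically.

```bash
cat > fit.py <<'E'
from h import *
from scipy.optimize import minimize
np.set_printoptions(precision=4,suppress=True)
K=6
def faces(f,c,R,hx,hy,z0,z1):
    """visible faces of a box (pose R,c) as pixel polygons"""
    V=np.array([[sx*hx,sy*hy,z] for sx in(-1,1) for sy in(-1,1) for z in(z0,z1)])
    W=V@R.T+c; cam=-f["R"].T@f["t"]; out=[]
    for idx,n in (((0,1,3,2),(-1,0,0)),((4,5,7,6),(1,0,0)),((0,1,5,4),(0,-1,0)),((2,3,7,6),(0,1,0)),((1,3,7,5),(0,0,1)),((0,2,6,4),(0,0,-1))):
        if (R@np.array(n,float))@(cam-W[list(idx)].mean(0))>0: out.append(np.array([proj(f,W[i]) for i in idx]))
    return out
def cost(fr,c,R,dims,ch,pad=10):
    J=0;n=0
    for f in fr:
        u0=(proj(f,c)-[32,48]).astype(int); im=f["img"][u0[1]:u0[1]+72,u0[0]:u0[0]+64].astype(float)
        im=cv2.resize(ch(im),None,fx=K,fy=K,interpolation=cv2.INTER_LINEAR)
        L=np.zeros(im.shape[:2],np.uint8)
        for k,p in enumerate(faces(f,c,R,*dims)): cv2.fillConvexPoly(L,(((p-u0+.5)*K-.5)*16).astype(np.int32),k+1,shift=4)
        for k in range(L.max()+1):
            q=im[L==k]; 
            if len(q): J+=((q-np.median(q,0))**2).clip(0,4000).sum()
        n+=im.size
    return J/n
Rz=lambda a:cv2.Rodrigues(np.array([0,0,np.radians(a)]))[0]
E
python3 - <<'E'
from fit import *
S=r.grab_frame("side");T=r.grab_frame("top")
rg=lambda im:im[:,:,0]-im[:,:,1]
dims=(.014,.014,.008,.088)
best=[]
for a in range(0,90,5):
    o=minimize(lambda v:cost((S,T),np.array([v[0],v[1],.09]),Rz(a),dims,rg),[.645,.19],method="Nelder-Mead",options=dict(initial_simplex=[[.645,.19],[.652,.19],[.645,.197]],maxfev=40))
    best.append((o.fun,a,*o.x))
for b in sorted(best)[:6]: print("tester",np.array(b))
# dot
P=[]
for f,g in ((S,(260+(497-300)/4.143, 90+(370-300)/3.867)),(T,(330+(498-300)/3.867,170+153/3.867))):
    x,y=map(int,g); im=f["img"][y-6:y+7,x-6:x+7].astype(float).min(2); w=(im-130).clip(0); yy,xx=np.mgrid[y-6:y+7,x-6:x+7]
    P.append((f,((w*xx).sum()/w.sum(),(w*yy).sum()/w.sum()))); print(g,P[-1][1])
X=tri(P);print("dot",X,[proj(f,X)-p for f,p in P])
z=lambda q:onplane(T,(330+(q[0]-300)/3.867,170+q[1]/3.867),.014)
b=[z(q) for q in ((352,103),(457,55),(417,230),(527,183))];print("bolts",np.array(b)[:,:2])
print("yaw from front edge",[np.degrees(np.arctan2(*(b[i]-b[j])[[1,0]])) for i,j in ((0,2),(1,3),(0,1))], "ctr",(b[1]+b[2])/2)
zz=lambda q:onplane(T,(200+q[0]/4.833,165+q[1]/4.833),.01)
c=[zz(q) for q in ((25,220),(190,255),(232,92))];print("foot",np.array(c)[:,:2],(c[0]+c[2])/2,[np.degrees(np.arctan2(*(c[i]-c[j])[[1,0]])) for i,j in((0,1),(2,1))])
E
```

```text
tester [191.8931  55.       0.6484   0.186 ]
tester [192.2748  50.       0.6474   0.1867]
tester [193.8345  45.       0.6484   0.1857]
tester [194.1547  60.       0.6484   0.1875]
tester [199.5918  65.       0.6488   0.1881]
tester [202.7955  40.       0.6484   0.1854]
(307.5500844798455, 108.10188776829584) (np.float64(307.01176470588234), np.float64(107.45882352941176))
(381.20248254460824, 209.5655546935609) (np.float64(380.8073654390935), np.float64(209.38203156616754))
dot [ 0.5927 -0.2091  0.1329] [array([-0.0923, -0.0196]), array([0.0135, 0.0981])]
bolts [[ 0.6463 -0.1385]
 [ 0.682  -0.2147]
 [ 0.5551 -0.1819]
 [ 0.5893 -0.2607]]
yaw from front edge [np.float64(25.470302404304405), np.float64(26.400100596575907), np.float64(115.07369529719988)] ctr [ 0.6185 -0.1983  0.014 ]
foot [[0.6051 0.2464]
 [0.5855 0.1505]
 [0.6815 0.1274]] [0.6433 0.1869 0.01  ] [np.float64(78.40264532077947), np.float64(-13.52351934166955)]
```

Dot from vision is ≈(0.592,-0.2105,0.133), jack yaw ≈25.7°, tester at (0.648,0.1865) with yaw ≈52°, holder yaw ≈-12.5°. The moves can't tilt the tool, so I'll pivot the tester in the pads against the rim of the well.

>>> send_rows(
  increments=[
    [-1, 0.0187, 0.0348, 0, 1.5],
    [-1, 0.0187, 0.0348, 0, 1.5],
    [-1, 0.0187, 0.0348, 0, 1.5],
    [-1, 0.0187, 0.0348, 0, 1.5],
    [-1, 0.0187, 0.0348, 0, 1.5],
    [-1, 0.0187, 0.0348, 0, 1.5],
    [-1, 0.0187, 0.0348, 0, 1.5],
    [-1, 0.0187, 0.0348, 0, 1.5],
    [-1, 0.0187, 0.0348, 0, 1.5],
    [-1, 0.0187, 0.0348, 0, 1.5],
    [-1, 0.0187, 0.0348, 0, 1.5],
    [-1, 0.0187, 0.0348, 0, 1.5],
    [-1, 0.0187, 0.0348, 0, 1.5],
    [-1, 0.0187, 0.0348, 0, 1.5],
    [-1, 0.0187, 0.0348, 0, 1.5],
    [-1, 0.0187, 0.0348, 0, 1.5],
    [-1, 0.0187, 0.0348, 0, 1.5],
    [-1, 0.0187, 0.0348, 0, 1.5],
    [-1, 0.0187, 0.0348, 0, 1.5],
    [-1, 0.0187, 0.0348, 0, 1.5],
  ],
)

```text
clock: 2.87
ee_pos: [0.611, 0.1195, 0.2504]
eef_rot: [180.0, -0.0, 52.3]
force: [0.4, -0.2, 0.5]
opening: 0.0854
finger_force: 0.0
```

>>> send_rows(
  increments=[
    [-1, 0.019, 0.035, 0, 0],
    [-1, 0.019, 0.0345, 0, 0],
    [-1, 0, 0, 0, 0],
    [-1, 0, 0, 0, 0],
  ],
)

```text
clock: 3.2
ee_pos: [0.6486, 0.189, 0.2497]
eef_rot: [180.0, 0.0, 52.4]
force: [-0.6, -1.1, -0.4]
opening: 0.0853
finger_force: 0.0
```

>>> send_rows(
  increments=[
    [-1, 0, -0.002, -0.022, 0],
    [-1, 0, 0, -0.022, 0],
    [-1, 0, 0, -0.022, 0],
    [-1, 0, 0, -0.022, 0],
    [-1, 0, 0, -0.022, 0],
    [-1, 0, 0, 0, 0],
    [1, 0, 0, 0, 0],
    [1, 0, 0, 0, 0],
    [1, 0, 0, 0, 0],
    [1, 0, 0, 0, 0],
    [1, 0, 0, 0, 0],
    [1, 0, 0, 0, 0],
    [1, 0, 0, 0, 0],
    [1, 0, 0, 0, 0],
  ],
  newtons=40,
)

```text
clock: 4.37
ee_pos: [0.6489, 0.1854, 0.1421]
eef_rot: [179.9, -0.1, 52.2]
force: [-2.2, 0.2, 5.9]
opening: 0.0279
finger_force: 38.7
```

>>> send_rows(
  increments=[
    [1, 0, 0, 0.01, 0],
    [1, 0, 0, 0.015, 0],
    [1, 0, 0, 0.014, 5],
    [1, 0, 0, 0.014, 5],
    [1, 0, 0, 0, 5],
    [1, 0, 0, 0, 5],
    [1, 0, 0, 0, 5],
    [1, 0, 0, 0, 0],
    [1, 0, 0, 0, 0],
    [1, 0, 0, 0, 0],
  ],
)

```text
clock: 5.2
ee_pos: [0.6481, 0.1848, 0.1929]
eef_rot: [-180.0, 0.0, 77.1]
force: [-0.3, 0.1, -4.4]
opening: 0.0282
finger_force: 38.5
```

Run:
```python
from fit import *
S=r.grab_frame("side");save(S,"lift",(190,120,290,270),4)
o=r.observe();print(o["ee_pos"],o["eef_rot"],o["force"])
```

```text
[0.6482 0.1849 0.193 ] [-179.9694    0.0165   77.1361] [-0.278   1.0794 -2.9211]
```

View pics/lift.png

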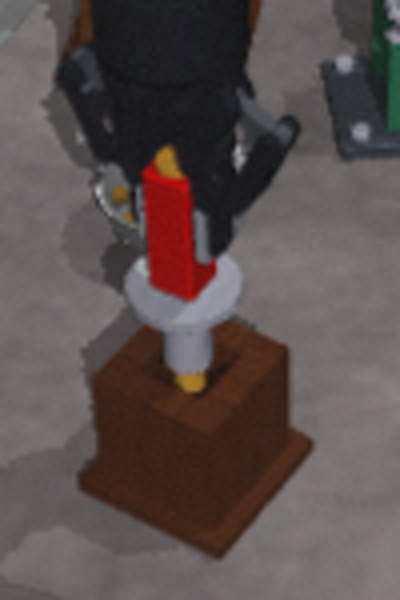

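The tester hangs straight in the grip with its nose still in the well, nose at crop ≈(190,380). Now I'll tilt it against the rim.

>>> send_rows(
  increments=[
    [1, -0.0011, -0.0049, 0.003, 0],
    [1, -0.0011, -0.0049, 0, 0],
    [1, -0.0011, -0.0049, 0, 0],
    [1, -0.0011, -0.0049, 0, 0],
    [1, -0.0011, -0.0049, 0, 0],
    [1, -0.0011, -0.0049, 0, 0],
    [1, -0.0011, -0.0049, 0, 0],
    [1, -0.0011, -0.0049, 0, 0],
  ],
)

```text
clock: 5.92
ee_pos: [0.6395, 0.1456, 0.1961]
eef_rot: [180.0, -0.1, 77.2]
force: [1.8, 4.8, -5.2]
opening: 0.0275
finger_force: 39.1
```

>>> send_rows(
  increments=[
    [1, -0.0011, -0.0049, -0.001, 0],
    [1, -0.0011, -0.0049, -0.001, 0],
    [1, -0.0011, -0.0049, -0.001, 0],
    [1, -0.0011, -0.0049, -0.001, 0],
    [1, -0.0011, -0.0049, -0.001, 0],
    [1, -0.0011, -0.0049, -0.001, 0],
    [1, -0.0011, -0.0049, -0.001, 0],
    [1, -0.0011, -0.0044, 0, 0],
    [1, 0, 0, 0, 0],
    [1, 0, 0, 0, 0],
  ],
)

```text
clock: 6.75
ee_pos: [0.6306, 0.1059, 0.1898]
eef_rot: [180.0, 0.1, 77.2]
force: [0.1, 1.6, -0.6]
opening: 0.0273
finger_force: 40.1
```

Run:
```python
from fit import *
S=r.grab_frame("side");T=r.grab_frame("top");save(S,"tilt",(190,100,310,250),4)
o=r.observe();print(o["ee_pos"],o["eef_rot"],o["force"],o["torque"])
for n in("tester","nose_tip"):
    for f in (S,T): print(n,r.landmark_of(n,f)[:2])
```

```text
[0.6307 0.1062 0.1896] [179.98     0.1022  77.2391] [ 0.3671  1.022  -1.5822] [ 0.2781 -0.0551 -0.0061]
tester [{'xy': [247.4, 177.3], 'confidence': 0.72}]
tester [{'xy': [242.5, 189.2], 'confidence': 0.53}]
nose_tip [{'xy': [238.9, 211.2], 'confidence': 0.39}, {'xy': [236.1, 176.4], 'confidence': 0.31}]
nose_tip [{'xy': [243.2, 193.4], 'confidence': 0.63}]
```

View pics/tilt.png

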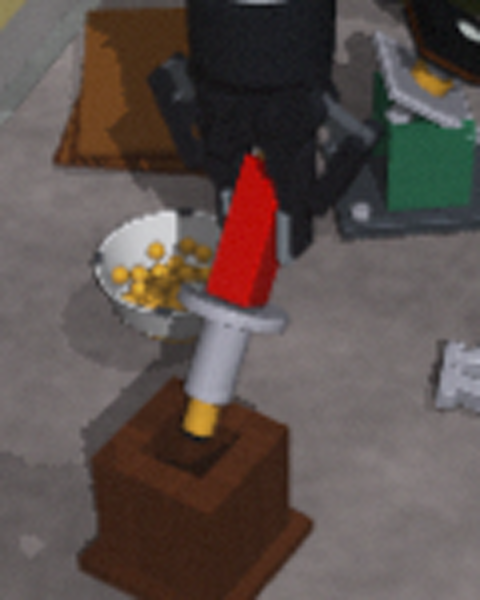

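The tilt came out as intended, with the nose at the rim at crop ≈(200,418). Next: lift, carry over with a firmer grip, and turn to the jack's yaw.

>>> send_rows(
  increments=[
    [1, 0, 0, 0.008, 0],
    [1, 0, 0, 0.02, 0],
    [1, 0, 0, 0.02, 0],
    [1, 0, 0, 0.02, 0],
    [1, -0.0097, -0.0295, 0, -4.3],
    [1, -0.0097, -0.0295, 0, -4.3],
    [1, -0.0097, -0.0295, 0, -4.3],
    [1, -0.0097, -0.0295, 0, -4.3],
    [1, -0.0097, -0.0295, 0, -4.3],
    [1, -0.0097, -0.0295, 0, -4.3],
    [1, -0.0097, -0.0295, 0, -4.3],
    [1, -0.0097, -0.0295, 0, -4.3],
    [1, -0.0097, -0.0295, 0, -4.3],
    [1, -0.0097, -0.0295, 0, -4.3],
    [1, -0.0097, -0.0295, 0, -4.3],
    [1, -0.0097, -0.0295, 0, -4.3],
  ],
  newtons=90,
)

```text
clock: 8.38
ee_pos: [0.513, -0.2484, 0.2575]
eef_rot: [-180.0, 0.1, 25.4]
force: [1.4, 0.4, -3.7]
opening: 0.0269
finger_force: 89.6
```

>>> send_rows(
  increments=[
    [1, 0, 0, 0, 0],
    [1, 0, 0, 0, 0],
    [1, 0, 0, 0, 0],
    [1, 0, 0, 0, 0],
  ],
)

```text
clock: 8.72
ee_pos: [0.5142, -0.246, 0.2573]
eef_rot: [-179.9, 0.0, 25.7]
force: [0.1, 0.5, -3.3]
opening: 0.0269
finger_force: 89.8
```

Run:
```python
from fit import *
S=r.grab_frame("side");T=r.grab_frame("top")
o=r.observe();g=o["ee_pos"];yaw=o["eef_rot"][2];print(g,o["eef_rot"],o["force"],o["torque"])
a=crop=lambda f,b,s:cv2.resize(f["img"][b[1]:b[3],b[0]:b[2],::-1],None,fx=s,fy=s,interpolation=cv2.INTER_CUBIC)
W=np.hstack([crop(S,(250,70,350,170),4),crop(T,(330,160,430,260),4)]);
L=[]
for n in("tester","nose_tip"):
    for f in (S,T): k=r.landmark_of(n,f)[:2];print(n,k);L.append(k)
th=np.radians(35.);u=np.array([-np.cos(np.radians(yaw)),-np.sin(np.radians(yaw)),0])
for t in (30,35,40):
    ax=np.sin(np.radians(t))*u+np.cos(np.radians(t))*np.array([0,0,1]);print(t,[(proj(S,g-d*ax),proj(T,g-d*ax)) for d in(.052,.127)])
    for x0,f,c0 in ((0,S,(250,70)),(400,T,(330,160))):
        p=[tuple(int(v) for v in (proj(f,g-d*ax)-c0+.5)*4+[x0,0]) for d in (.102,.127)]
        cv2.line(W,p[0],p[1],{30:(255,0,0),35:(0,255,0),40:(0,0,255)}[t],1)
cv2.imwrite("pics/pre.png",W)
```

```text
[ 0.5145 -0.2457  0.2573] [-179.9726    0.0208   25.7352] [-0.2458 -0.8504 -3.391 ] [-0.0086  0.0872 -0.0749]
tester [{'xy': [330.6, 77.9], 'confidence': 0.58}]
tester [{'xy': [400.3, 222.6], 'confidence': 0.81}]
nose_tip [{'xy': [310.7, 101.4], 'confidence': 0.57}]
nose_tip [{'xy': [383.4, 214.9], 'confidence': 0.46}]
30 [(array([331.4396,  80.1925]), array([401.7438, 227.9092])), (array([315.5506, 102.5171]), array([386.4081, 217.0748]))]
35 [(array([330.1162,  79.4465]), array([401.2605, 226.2929])), (array([312.359 , 100.8385]), array([385.2418, 213.3262]))]
40 [(array([328.8852,  78.5811]), array([400.8657, 224.7437])), (array([309.3639,  98.878 ]), array([384.2606, 209.704 ]))]
```

View pics/pre.png

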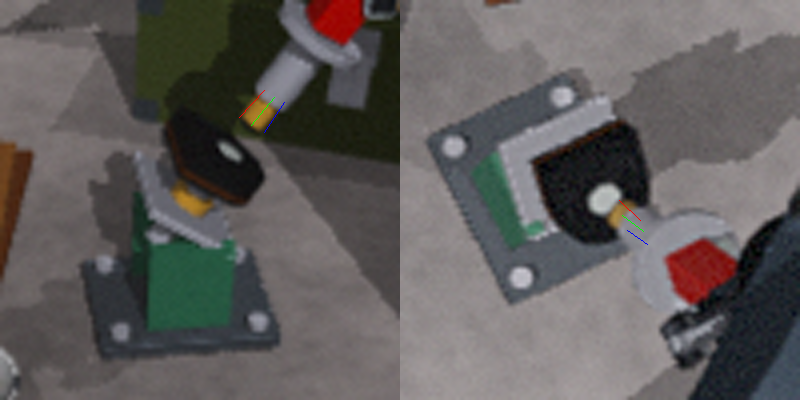

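```bash
cat > nose.py <<'E'
from fit import *
def blob(f,c,rad,fn):
    x,y=map(int,c); s=f["img"][y-rad:y+rad+1,x-rad:x+rad+1].astype(float); m=fn(s)
    yy,xx=np.mgrid[y-rad:y+rad+1,x-rad:x+rad+1]; return np.array([(m*xx).sum(),(m*yy).sum()])/m.sum(), m.sum()
yel=lambda s:((s[:,:,0]-s[:,:,2]>70)&(s[:,:,1]-s[:,:,2]>25)).astype(float)
def look(pred=None):
    S=r.grab_frame("side");T=r.grab_frame("top")
    g=r.observe()["ee_pos"]; yaw=np.radians(r.observe()["eef_rot"][2])
    u=np.array([-np.cos(yaw),-np.sin(yaw),0]); t=np.radians(35); ax=np.sin(t)*u+np.cos(t)*np.array([0,0,1])
    mid=g-.1145*ax
    B=[blob(f,proj(f,mid),8,yel) for f in(S,T)]
    X=tri([(S,B[0][0]),(T,B[1][0])]); print("brass",B,X,"pred mid",mid,"err px",proj(S,X)-B[0][0],proj(T,X)-B[1][0])
    for nm,d in(("nose_tip",.127),("tester",.052)):
        p=[r.landmark_of(nm,f) for f in (S,T)]
        if all(p): Y=tri([(S,p[0][0]["xy"]),(T,p[1][0]["xy"])]);print(nm,Y,"pred",g-d*ax,"err",proj(S,Y)-p[0][0]["xy"])
    d=(g-X)/np.linalg.norm(g-X); print("axis grip->brass tilt",np.degrees(np.arccos(d[2])),"az",np.degrees(np.arctan2(d[1],d[0])),"len",np.linalg.norm(g-X))
    return S,T,X,ax,g
E
python3 - <<'E'
from nose import *
look()
E
```

```text
brass [(array([314.    ,  97.8158]), np.float64(38.0)), (array([384.5385, 212.7692]), np.float64(13.0))] [ 0.5775 -0.2091  0.1665] pred mid [ 0.5737 -0.2181  0.1635] err px [-0.7855 -0.1681] [0.1093 0.8438]
nose_tip [ 0.5801 -0.2081  0.1635] pred [ 0.5801 -0.215   0.1533] err [-1.2135 -0.2636]
tester [ 0.5422 -0.2251  0.2219] pred [ 0.5414 -0.2336  0.2147] err [0.9457 0.1848]
axis grip->brass tilt 38.89305603770714 az -149.29566447442724 len 0.1166898772938757
```

>>> send_rows(
  increments=[
    [1, 0.0022, 0.001, -0.0035, 0],
    [1, 0.0022, 0.001, -0.0035, 0],
    [1, 0.0022, 0.0011, -0.0035, 0],
    [1, 0.0022, 0.0011, -0.0034, 0],
    [1, 0, 0, 0, 0],
    [1, 0, 0, 0, 0],
  ],
)

```text
clock: 9.82
ee_pos: [0.5231, -0.2425, 0.2429]
eef_rot: [-179.9, 0.0, 25.6]
force: [0.6, -0.1, -3.0]
opening: 0.0274
finger_force: 89.8
```

Run:
```python
from nose import *
S,T,X,ax,g=look()
a=crop=lambda f,b,s:cv2.resize(f["img"][b[1]:b[3],b[0]:b[2],::-1],None,fx=s,fy=s,interpolation=cv2.INTER_CUBIC)
W=np.hstack([crop(S,(283,68,333,143),8),crop(T,(360,180,410,255),8)])
n=np.array([-.517,-.249,.819])
for x0,f,c0 in ((0,S,(283,68)),(400,T,(360,180))):
    q=lambda P:tuple(int(v) for v in (proj(f,P)-c0+.5)*8-.5+[x0,0])
    for e1 in (9,14,32):
        pass
    def ring(d,rad,col):
        e=np.cross(ax,[0,0,1]);e/=np.linalg.norm(e);h=np.cross(ax,e)
        pts=np.array([q(g-d*ax+rad*(np.cos(t)*e+np.sin(t)*h)) for t in np.linspace(0,6.283,30)]);cv2.polylines(W,[pts],True,col,1)
    ring(.127,.009,(0,255,0));ring(.102,.014,(255,255,0));ring(.052,.032,(255,0,255))
    cv2.circle(W,q([.5927,-.2091,.1329]),3,(0,0,255),-1)
cv2.imwrite("pics/near.png",W)
```

```text
brass [(array([310.2308, 102.7436]), np.float64(39.0)), (array([381.3333, 209.9167]), np.float64(12.0))] [ 0.5863 -0.2056  0.1516] pred mid [ 0.5824 -0.2144  0.1496] err px [-0.911  -0.1972] [0.1291 0.9719]
nose_tip [ 0.7414 -0.2708 -0.2263] pred [ 0.5889 -0.2113  0.1394] err [28.7141  2.7026]
tester [ 0.5556 -0.2306  0.1991] pred [ 0.5501 -0.2299  0.2008] err [0.0998 0.0203]
axis grip->brass tilt 38.58214019070514 az -149.52678330717416 len 0.11741006962318655
```

View pics/near.png

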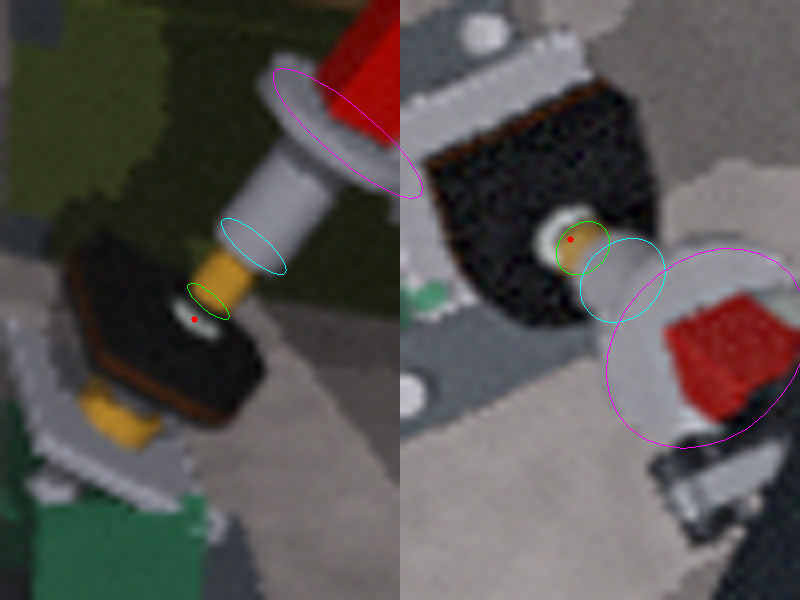

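The overlay shows the tip about where predicted, near the dot at (195,318) side and (570,238) top. The collar sits a few mm to +x of the prediction, so the tilt may be under 35°. I'll fit the full tester model.

```bash
cat > pose.py <<'E'
from nose import *
Q=4
parts=[("red",None,.008,.060),("met",.032,0,.008),("met",.014,-.05,0),("br",.009,-.075,-.05)]
def axis(t,a): t,a=np.radians([t,a]); return np.array([np.sin(t)*np.cos(a),np.sin(t)*np.sin(a),np.cos(t)])
def hulls(f,o,ax):
    e=np.cross([0,0,1],ax);e/=np.linalg.norm(e);h=np.cross(ax,e); out=[]
    ph=np.linspace(0,2*np.pi,24,endpoint=False)
    for nm,rad,z0,z1 in parts:
        C=[(np.cos(p)*e+np.sin(p)*h)*rad for p in ph] if rad else [.014*(i*e+j*h) for i in(-1,1) for j in(-1,1)]
        P=np.array([proj(f,o+z*ax+c) for z in(z0,z1) for c in C],np.float32)
        out.append((nm,cv2.convexHull(P)[:,0],(f["R"]@(o+(z0+z1)/2*ax)+f["t"])[2]))
    return sorted(out,key=lambda q:-q[2])
def labels(f,u0,w,h):
    im=cv2.resize(f["img"][u0[1]:u0[1]+h,u0[0]:u0[0]+w].astype(np.float32),None,fx=Q,fy=Q)
    return im
def fitpose(fr,o0,t0,a0,verbose=1):
    data=[]
    for f in fr:
        hs=hulls(f,o0,axis(t0,a0)); allp=np.vstack([p for _,p,_ in hs]); u0=(allp.min(0)-6).astype(int);u1=(allp.max(0)+6).astype(int); u0=u0.clip(0)
        im=labels(f,u0,*(u1-u0)); M=render(im.shape,hs,u0)
        band=cv2.dilate((M>0).astype(np.uint8),np.ones((6*Q+1,)*2))>0
        mu={k:np.median(im[cv2.erode((M==k).astype(np.uint8),np.ones((Q,Q)))>0],0) for k in(1,2,3)}
        D=np.stack([((im-mu[k])**2).sum(2).clip(0,3000) for k in (1,2,3)],-1); data.append((f,u0,im.shape,band,D))
    def J(v):
        j=0
        for f,u0,sh,band,D in data:
            M=render(sh,hulls(f,v[:3]/1000+o0,axis(v[3]+t0,v[4]+a0)),u0)
            c=3000-D.min(2)
            for k in(1,2,3): c=np.where(M==k,D[:,:,k-1],c)
            j+=c[band].mean()
        return j
    s=np.vstack([np.zeros(5),np.diag([4,4,4,4,5.])])
    b=minimize(J,np.zeros(5),method="Nelder-Mead",options=dict(initial_simplex=s,maxfev=400))
    b=minimize(J,b.x,method="Nelder-Mead",options=dict(initial_simplex=b.x+np.vstack([np.zeros(5),np.diag([-3,-3,3,-3,4.])]),maxfev=400))
    v=b.x;o=o0+v[:3]/1000;ax=axis(v[3]+t0,v[4]+a0)
    if verbose: print("J",J(np.zeros(5)),b.fun,"origin",o,"tilt",v[3]+t0,"az",v[4]+a0,"tip",o-.075*ax)
    return o,ax
def render(sh,hs,u0):
    M=np.zeros(sh[:2],np.uint8)
    for nm,p,_ in hs: cv2.fillConvexPoly(M,(((p-u0+.5)*Q-.5)*16).astype(np.int32),{"red":1,"met":2,"br":3}[nm],shift=4)
    return M
E
python3 - <<'E'
from pose import *
S=r.grab_frame("side");T=r.grab_frame("top");g=r.observe()["ee_pos"]
for t in (30,35):
    o,ax=fitpose((S,T),g-.052*axis(t,205.7),t,205.7); print("pred",g-.052*axis(t,205.7))
d=o-.075*ax-np.array([.5927,-.2091,.1329])
print("tip-dot in saddle x,y,z",d@[.738,.355,.574],d@[-.434,.901,0],d@[-.517,-.249,.819])
q=g-o;print("grip along",q@ax,"off",q-q@ax*ax)
for f in(S,T): fitpose((f,f),o,34,205.7)
E
```

```text
J 3163.745 2822.5654296875 origin [ 0.5539 -0.2337  0.1987] tilt 33.3276650262655 az 207.1123456103312 tip [ 0.5905 -0.2149  0.136 ]
pred [ 0.5466 -0.2315  0.1985]
J 2643.3262 2470.0341796875 origin [ 0.5533 -0.2311  0.1993] tilt 34.11049138855947 az 209.93882235552093 tip [ 0.5898 -0.2101  0.1372]
pred [ 0.55   -0.2299  0.201 ]
tip-dot in saddle x,y,z -5.267849357282857e-05 0.00034779045387804745 0.005272719041360715
grip along 0.05460922227817286 off [-0.0036  0.0036 -0.0009]
J 1831.68 1738.611083984375 origin [ 0.555  -0.2335  0.1995] tilt 32.041055011351624 az 205.65135094536305 tip [ 0.5909 -0.2162  0.1359]
J 3090.3499 3000.493896484375 origin [ 0.5513 -0.2301  0.2026] tilt 36.689433303568954 az 214.27154185003425 tip [ 0.5883 -0.2049  0.1425]
```

The fit gives tilt ≈34°, with the tip within about 4 mm of the dot and ~5 mm off the face. I'll feel forward along the normal.

>>> send_rows(
  increments=[
    [1, 0.0005, 0.0002, -0.0008, 0],
    [1, 0.0005, 0.0003, -0.0008, 0],
    [1, 0.0005, 0.0002, -0.0008, 0],
    [1, 0.0005, 0.0003, -0.0008, 0],
    [1, 0, 0, 0, 0],
  ],
)

```text
clock: 10.63
ee_pos: [0.5252, -0.2416, 0.2399]
eef_rot: [-180.0, 0.0, 25.6]
force: [-0.1, 0.0, -3.9]
opening: 0.0273
finger_force: 89.8
```

>>> send_rows(
  increments=[
    [1, 0.0005, 0.0002, -0.0008, 0],
    [1, 0.0005, 0.0003, -0.0008, 0],
    [1, 0.0005, 0.0003, -0.0009, 0],
    [1, 0, 0, 0, 0],
  ],
)

```text
clock: 10.97
ee_pos: [0.5265, -0.2412, 0.238]
eef_rot: [180.0, 0.0, 25.6]
force: [-2.1, -0.1, -0.9]
opening: 0.0268
finger_force: 90.2
```

>>> send_rows(
  increments=[
    [1, 0.0005, 0.0002, -0.0008, 0],
    [1, 0.0005, 0.0003, -0.0008, 0],
    [1, 0.0005, 0.0003, -0.0009, 0],
    [1, 0, 0, 0, 0],
    [1, 0, 0, 0, 0],
  ],
)

```text
clock: 11.38
ee_pos: [0.528, -0.2404, 0.2355]
eef_rot: [180.0, 0.0, 25.6]
force: [-3.7, -1.1, 1.2]
opening: 0.0268
finger_force: 90.3
```

Run:
```python
from h import *
import time
F=[]
for i in range(5): r.grab_frame("side"); o=r.observe();F.append(np.r_[o["force"],o["torque"]])
d=np.mean(F,0);print(d,o["ee_pos"],"push along n",(d[:3]-[0,0,-3.4])@[-.517,-.249,.819])
```

```text
[-3.56615776 -1.97270935  1.84862648 -0.2843131   0.55386887  0.01360485] [ 0.52811689 -0.24035492  0.23535271] push along n 6.633533274942454
```

Push is 6.6 N, about 4.3 mm. I'll go 2.5 mm further and hold.

>>> send_rows(
  increments=[
    [1, 0.0005, 0.0002, -0.0008, 0],
    [1, 0.0005, 0.0003, -0.0008, 0],
    [1, 0.0003, 0.0001, -0.0004, 0],
    [1, 0, 0, 0, 0],
    [1, 0, 0, 0, 0],
    [1, 0, 0, 0, 0],
    [1, 0, 0, 0, 0],
    [1, 0, 0, 0, 0],
    [1, 0, 0, 0, 0],
    [1, 0, 0, 0, 0],
    [1, 0, 0, 0, 0],
    [1, 0, 0, 0, 0],
    [1, 0, 0, 0, 0],
    [1, 0, 0, 0, 0],
    [1, 0, 0, 0, 0],
    [1, 0, 0, 0, 0],
    [1, 0, 0, 0, 0],
    [1, 0, 0, 0, 0],
    [1, 0, 0, 0, 0],
    [1, 0, 0, 0, 0],
  ],
)

```text
clock: 13.3
ee_pos: [0.5293, -0.2398, 0.2333]
eef_rot: [180.0, 0.0, 25.6]
force: [-5.0, -2.6, 4.5]
opening: 0.0273
finger_force: 90.4
```

Run:
```python
from pose import *
F=[]
for i in range(6):
    f=r.grab_frame("top" if i%2 else "side"); o=r.observe();F.append(o["force"])
    if i%2: T=f
    else: S=f
d=np.mean(F,0);print(d,o["ee_pos"],"push along n",(d-[0,0,-3.4])@[-.517,-.249,.819])
parts[3]=("br",.009,-.068,-.05)
g=o["ee_pos"]
for t in (31,35): fitpose((S,T),g-.054*axis(t,205.7)+[.003,-.002,0],t,205.7)
W=np.hstack([cv2.resize(f["img"][b[1]:b[3],b[0]:b[2],::-1],None,fx=8,fy=8,interpolation=cv2.INTER_CUBIC) for f,b in((S,(283,68,333,143)),(T,(360,180,410,255)))])
cv2.imwrite("pics/press.png",W)
```

```text
[-4.6106 -2.2852  3.4917] [ 0.5294 -0.2398  0.2334] push along n 8.597007869432176
J 2630.8916 2503.41748046875 origin [ 0.5598 -0.2312  0.1876] tilt 34.43262136468104 az 213.63912230660108 tip [ 0.5951 -0.2077  0.1258]
J 2510.1245 2455.5634765625 origin [ 0.5599 -0.2287  0.1892] tilt 34.89001260044328 az 212.39830103174413 tip [ 0.5961 -0.2057  0.1276]
```

View pics/press.png

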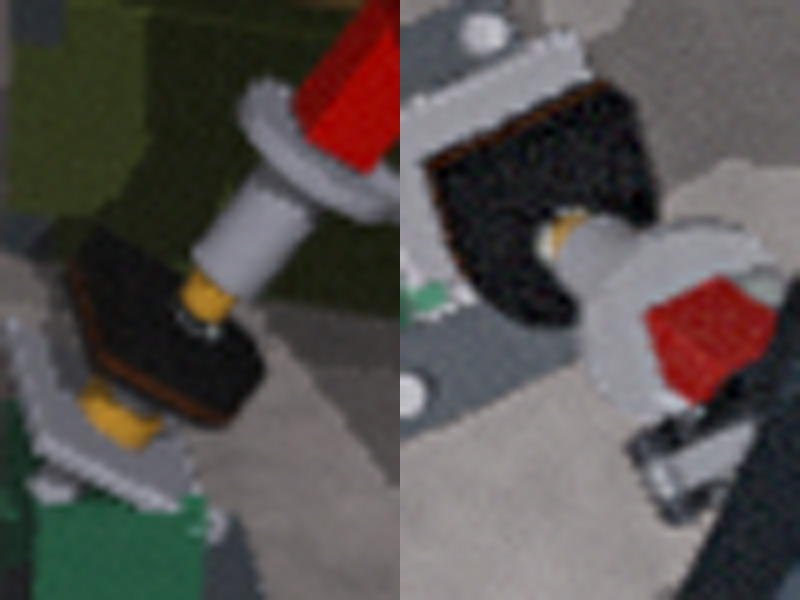

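The nose is pressed on the dot, side ≈(203,312) and top ≈(568,232). Push is a steady 8.6 N, about 6.5 mm. I'll hold a little longer for margin, retreat along the normal, and carry back.

>>> send_rows(
  increments=[
    [1, 0, 0, 0, 0],
    [1, 0, 0, 0, 0],
    [1, 0, 0, 0, 0],
    [1, 0, 0, 0, 0],
    [1, 0, 0, 0, 0],
    [1, 0, 0, 0, 0],
    [1, 0, 0, 0, 0],
    [1, 0, 0, 0, 0],
    [1, 0, 0, 0, 0],
    [1, 0, 0, 0, 0],
    [1, 0, 0, 0, 0],
    [1, 0, 0, 0, 0],
    [1, -0.0026, -0.0012, 0.0041, 0],
    [1, -0.0026, -0.0012, 0.0041, 0],
    [1, -0.0026, -0.0012, 0.0041, 0],
    [1, -0.0026, -0.0012, 0.0041, 0],
    [1, 0, 0, 0.005, 0],
  ],
)

```text
clock: 15.02
ee_pos: [0.5185, -0.2439, 0.2543]
eef_rot: [-179.9, 0.0, 25.6]
force: [-0.8, -0.1, -3.3]
opening: 0.027
finger_force: 89.8
```

>>> send_rows(
  increments=[
    [1, 0.0094, 0.0305, 0, 4.3],
    [1, 0.0094, 0.0305, 0, 4.3],
    [1, 0.0094, 0.0305, 0, 4.3],
    [1, 0.0094, 0.0305, 0, 4.3],
    [1, 0.0094, 0.0305, 0, 4.3],
    [1, 0.0094, 0.0305, 0, 4.3],
    [1, 0.0094, 0.0305, 0, 4.3],
    [1, 0.0094, 0.0305, 0, 4.3],
    [1, 0.0094, 0.0305, 0, 4.3],
    [1, 0.0094, 0.0305, 0, 4.3],
    [1, 0.0094, 0.0305, 0, 4.3],
    [1, 0.0094, 0.0305, 0, 4.3],
    [1, 0, 0, 0, 0],
    [1, 0, 0, 0, 0],
  ],
)

```text
clock: 16.18
ee_pos: [0.6319, 0.124, 0.2543]
eef_rot: [-180.0, -0.0, 77.4]
force: [-0.3, 0.4, -3.6]
opening: 0.0268
finger_force: 89.8
```

Run:
```python
from pose import *
S=r.grab_frame("side");T=r.grab_frame("top");o=r.observe();g=o["ee_pos"];print(g,o["eef_rot"],o["force"])
parts[3]=("br",.009,-.075,-.05)
u=np.array([-.216,-.976,0])
for t in (32,36):
    oo,ax=fitpose((S,T),g-.0545*axis(t,257.3),t,257.3); tip=oo-.075*ax; m=tip-[.646,.1875,.09]
    print("tip rel mouth: u",m@u,"v",m@[-.976,.216,0],"z",m[2], "G-tip",g-tip)
```

```text
[0.6315 0.1216 0.2543] [-179.9506    0.0271   77.2178] [ 0.0763  0.2767 -2.9725]
J 2909.5295 2787.6962890625 origin [0.6406 0.1508 0.206 ] tilt 32.39132560032736 az 256.97734373882656 tip [0.6496 0.1899 0.1427]
tip rel mouth: u -0.003138130738729946 v -0.0030221038436398394 z 0.052697598034638665 G-tip [-0.0182 -0.0683  0.1116]
J 2798.4443 2649.010498046875 origin [0.6472 0.1534 0.2087] tilt 22.02236773864454 az 263.71705669679716 tip [0.6503 0.1813 0.1392]
tip rel mouth: u 0.005103664046006934 v -0.005556995532987381 z 0.049219818451071456 G-tip [-0.0189 -0.0597  0.1151]
```

>>> send_rows(
  increments=[
    [1, -0.002, 0.002, -0.015, 0],
    [1, 0, 0, -0.015, 0],
    [1, 0, 0, -0.015, 0],
    [1, 0, 0, -0.01, 0],
    [1, 0, 0, -0.007, 0],
    [1, 0, 0, -0.005, 0],
    [1, 0, 0, -0.004, 0],
    [1, 0, 0, 0, 0],
    [1, 0, 0, 0, 0],
  ],
  newtons=40,
)

```text
clock: 17.03
ee_pos: [0.6302, 0.1235, 0.184]
eef_rot: [180.0, -0.0, 77.2]
force: [0.1, -0.1, -3.5]
opening: 0.027
finger_force: 89.9
```

Run:
```python
from h import *
S=r.grab_frame("side");T=r.grab_frame("top")
W=np.hstack([cv2.resize(f["img"][b[1]:b[3],b[0]:b[2],::-1],None,fx=5,fy=5,interpolation=cv2.INTER_CUBIC) for f,b in((S,(200,145,280,265)),(T,(200,150,280,270)))])
cv2.imwrite("pics/ins.png",W);o=r.observe();print(o["ee_pos"],o["force"])
```

```text
[0.63039436 0.12367507 0.18433395] [-0.10684475 -0.54422541 -4.49208788]
```

View pics/ins.png

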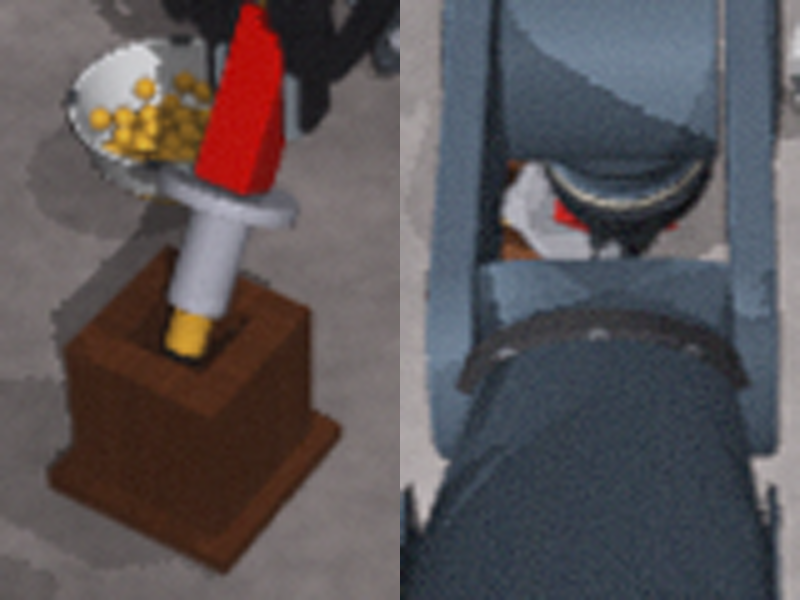

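The tilted nose is in the well's mouth at ≈(188,345), touching nothing. Now I'll straighten it against the near wall.

>>> send_rows(
  increments=[
    [1, 0.0011, 0.0049, -0.0005, 0],
    [1, 0.0011, 0.0049, -0.0005, 0],
    [1, 0.0011, 0.0049, -0.0005, 0],
    [1, 0.0011, 0.0049, -0.0005, 0],
    [1, 0.0011, 0.0049, -0.0005, 0],
    [1, 0.0011, 0.0049, -0.0005, 0],
    [1, 0.0011, 0.0049, 0, 0],
    [1, 0.0011, 0.0049, 0, 0],
  ],
)

```text
clock: 17.8
ee_pos: [0.6383, 0.1605, 0.181]
eef_rot: [-180.0, 0.4, 77.3]
force: [-2.0, -7.0, -0.3]
opening: 0.0269
finger_force: 90.3
```

>>> send_rows(
  increments=[
    [1, 0.0011, 0.0049, 0, 0],
    [1, 0.0011, 0.0049, 0, 0],
    [1, 0.0011, 0.0049, 0, 0],
    [1, 0.0011, 0.0049, 0, 0],
    [1, 0.0011, 0.0049, 0, 0],
    [1, 0.0011, 0.0049, 0, 0],
    [1, 0.0011, 0.0049, 0, 0],
    [1, 0, 0, 0, 0],
    [1, 0, 0, 0, 0],
  ],
)

```text
clock: 18.55
ee_pos: [0.6462, 0.1954, 0.181]
eef_rot: [180.0, 0.3, 77.3]
force: [-1.0, -6.3, -1.1]
opening: 0.0271
finger_force: 90.4
```

Run:
```python
from h import *
S=r.grab_frame("side")
cv2.imwrite("pics/str.png",cv2.resize(S["img"][145:265,200:280,::-1],None,fx=5,fy=5,interpolation=cv2.INTER_CUBIC));o=r.observe();print(o["ee_pos"],o["force"],o["torque"])
```

```text
[0.64617936 0.19540067 0.18103001] [-0.62991214 -5.95626718 -1.78558001] [-1.42112136  0.34046289 -0.01890871]
```

View pics/str.png

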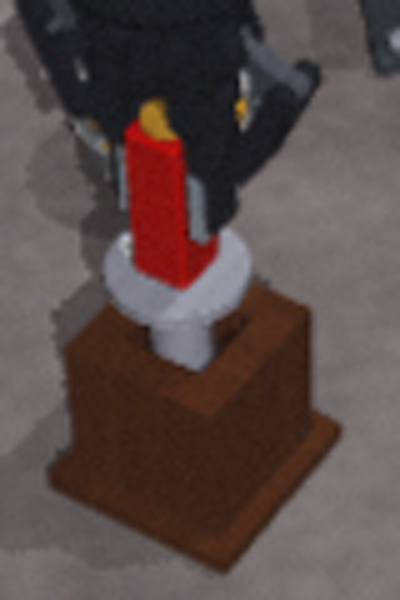

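It is almost upright, with the barrel in the well at ≈(180,340). A small over-push, then centre, lower and check.

>>> send_rows(
  increments=[
    [1, 0.0008, 0.0036, 0, 0],
    [1, -0.0008, -0.0038, 0, 0],
    [1, -0.0008, -0.0038, 0, 0],
    [1, 0, -0.002, -0.008, 0],
    [1, 0, 0, -0.008, 0],
    [1, 0, 0, -0.008, 0],
    [1, 0, 0, -0.006, 0],
    [1, 0, 0, -0.002, 0],
    [1, 0, 0, 0, 0],
    [1, 0, 0, 0, 0],
  ],
)

```text
clock: 19.43
ee_pos: [0.6456, 0.1913, 0.1483]
eef_rot: [-180.0, -0.0, 77.2]
force: [-0.4, 0.6, -4.2]
opening: 0.0268
finger_force: 90.3
```

>>> send_rows(
  increments=[
    [1, 0, -0.0015, -0.001, 0],
    [1, 0, 0, -0.001, 0],
    [1, 0, 0, -0.001, 0],
    [1, 0, 0, 0, 0],
  ],
)

```text
clock: 19.77
ee_pos: [0.6456, 0.1896, 0.1457]
eef_rot: [180.0, -0.0, 77.2]
force: [-0.4, -0.0, -4.5]
opening: 0.0272
finger_force: 90.3
```

>>> send_rows(
  increments=[
    [1, 0, 0, -0.001, 0],
    [1, 0, 0, -0.001, 0],
    [1, 0, 0, 0, 0],
    [1, 0, 0, 0, 0],
  ],
)

```text
clock: 20.1
ee_pos: [0.6457, 0.1896, 0.144]
eef_rot: [180.0, -0.0, 77.2]
force: [-0.6, -1.3, -1.3]
opening: 0.0271
finger_force: 90.6
```

The collar is touching the holder. Release and rise clear.

>>> send_rows(
  increments=[
    [0.2, 0, 0, 0, 0],
    [0, 0, 0, 0, 0],
    [-0.4, 0, 0, 0, 0],
    [-0.8, 0, 0, 0, 0],
    [-1, 0, 0, 0, 0],
    [-1, 0, 0, 0, 0],
    [-1, 0, 0, 0, 0],
    [-1, 0, 0, 0, 0],
    [-1, 0, 0, 0, 0],
    [-1, 0, 0, 0.01, 0],
    [-1, 0, 0, 0.02, 0],
    [-1, 0, 0, 0.03, 0],
    [-1, 0, 0, 0.03, 0],
    [-1, 0, 0, 0.03, 0],
    [-1, -0.02, -0.03, 0.01, 0],
    [-1, -0.02, -0.03, 0, 0],
    [-1, -0.02, -0.03, 0, 0],
    [-1, -0.02, -0.03, 0, 0],
    [-1, -0.02, -0.03, 0, 0],
    [-1, 0, 0, 0, 0],
  ],
)

```text
clock: 21.77
ee_pos: [0.5417, 0.0357, 0.2743]
eef_rot: [-179.8, 0.2, 77.0]
force: [-0.7, 0.1, 0.1]
opening: 0.0856
finger_force: 0.0
```

Run:
```python
from pose import *
S=r.grab_frame("side");T=r.grab_frame("top")
W=np.hstack([cv2.resize(f["img"][b[1]:b[3],b[0]:b[2],::-1],None,fx=5,fy=5,interpolation=cv2.INTER_CUBIC) for f,b in((S,(200,145,280,265)),(T,(200,150,280,270)))])
cv2.imwrite("pics/end.png",W);o=r.observe();print(o["ee_pos"],o["force"],o["opening"])
```

```text
[0.5455 0.0387 0.2747] [ 0.0372  0.9274 -0.0802] 0.0852832869513198
```

View pics/end.png

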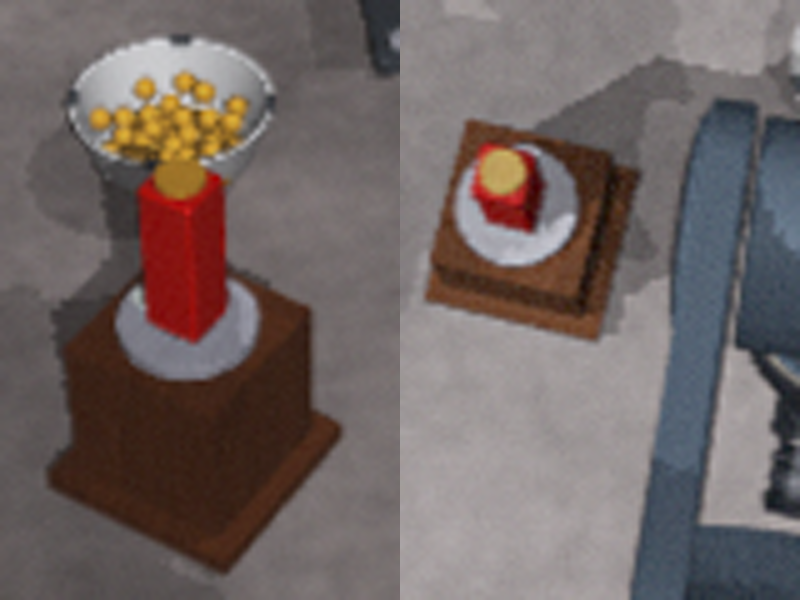

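The tester hangs flat and centred on the holder, collar at ≈(187,325), and the gripper is clear. Handing in.

```bash
python3 -c "
from plant import r
print(r.job_done())"
```

```text
the job is handed in; nothing more can be done
None
```

The tester was pressed on the white dot at about 8.6 N (roughly 6.5 mm) and held for over 2 s, then hung back flat in its holder with the gripper clear, and the job is handed in; no verdict came back, so the pass is not confirmed.

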